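Hang the rinsed mosaic tiles over the drip dish

ROBOT

A 6-joint arm with a two-finger parallel gripper is mounted at the origin on the work surface. World frame = base frame: x ahead of the robot, y to its left, z up, the work surface at z = 0. Lengths are in mm, angles in degrees, forces in N, time in s.
With the tool pointing down it reaches from about 300 to 850 mm from the base axis. Payload 4.2 kg.
Tool frame: the origin (TCP) lies at the very end of the fingers, on their centre line; the grasp point (between the pads) lies 19 mm behind it (env.grip_point_offset is the distance from the TCP to the grasp point, in mm); z points along the fingers, y is the line along which they close (so a half turn about z gives the same grasp; the last joint's range is limited). The gripper opens to 91 mm and grips with 3 to 60 N. Pads are 32 mm wide; open, the fingers measure 118 mm over their backs; the gripper's body (76 mm by 178 mm) begins 60 mm behind the grasp point.
Start: joints at [-66.979, 18.312, 89.639, -0, 72.044, -1.146], TCP at [235.412, -524.618, 213.976] pointing down, gripper open.
Joint ranges: [-177.97, 177.97], [-48.28, 115.42], [12.27, 149.76], [-77.06, 257.06], [2.81, 150.46], [-146.56, 146.56]. Speed limits (degrees/s): [147.25, 147.25, 180, 180, 180, 180].

INTERFACE

Orientations are given as [roll, pitch, yaw] about the fixed x, y, z axes, in that order (R = Rz(yaw) Ry(pitch) Rx(roll)).
In Python, from workcell import env gives the robot as it stands. The module is installed in compiled form; this text tells all that it offers.
- The arm moves only by the tool arm_command, never from a script. Its argument "rows" is a list of rows, each an object with "delta_pos": the shift along the tool's x, y, z in mm, a list of three; "roll": the turn about the tool's z in units of 5 degrees (1.0 is 5 degrees); "jaw": the opening in per cent of the stroke, from 0 (shut) to 100 (fully open). A call has 1 to 20 rows; each row is the pose to reach, as a shift and turn from the pose commanded when the call began, along the tool's axes at that moment; what a row does not reach only later rows make up. A row lasts 1/12 s, in which the tool goes at most 41.7 mm and 7.16 degrees, less where a joint would pass 70% of its speed; a pose out of reach is approached as far as the arm can. A call with a gripper value outside its range is refused whole. The fingers move at their own pace and stop on an object; "squeeze" is the grip in N (left out, the last holds). Time passes only in rows, so rows that repeat a pose let the fingers close. It gives the time, the measured TCP pose, the force, the opening and the grip force at its end, in the units of the state.
- env.state(): the state, without advancing time (a new reading comes with each control period).
- env.grab_frame(name): name is "scene" or "top" or "wrist"; returns a dict with "img" (420x560x3 uint8, blue, green, red), "z_map" (420x560 float32, mm along the optical axis (not along the pixel's ray), 0 where there is no reading), "fov_y" (degrees; the focal length in pixels is half the picture's height over the tangent of half this angle, whatever the lens; pixels are square), "cx", "cy" (the principal point, pixels), "R" (3x3) and "t" (3): a world point X has camera coordinates R X + t; the wrist camera has in their place "T_tool_cam" (4x4, takes a point from camera to tool coordinates, whose origin is the TCP and whose axes are the flange's). Camera axes: x right, y down, z forward; pixel columns grow to the right and rows downward; lengths in mm; the calibration is good to about 2 mm. A picture is of the moment at which its call begins: read the wrist's pose just before it.
- env.job_done(): hands the job in; it is judged then, once.
The state is a dict: "time_s": time; "qpos": joint angles; "qvel": joint speeds; "effort": joint torques, N m; "ee_pos": TCP position; "ee_rot": TCP orientation; "force": force on the tool from outside, world axes, zero at the start; "torque": the same for the moment, N m; "gripper_width": finger opening in mm; "gripper_force": force on a finger pad.
Only numpy, scipy, OpenCV 4.12 (cv2) and the standard library are available. Lean on these libraries where they do the work, as an engineer would, in place of code of your own. Each camera call takes 0.05 s, during which the arm holds its last target. There are 200 camera calls.

TASK

The metal basket of freshly rinsed mosaic tiles hangs on one of the hook stands. Lift it off its hook and carry it, keeping it level and without setting it down or bumping it against the spare stand, to the stand that has the round white drip dish as its foot; gently hang it on that hook by its crossbar, let go and leave it hanging still and level.

Things in the scene. Friction and masses are not known exactly. Their poses are not given: they have to be found in the camera images.
- basket: slotted aluminium basket with tiles, 0.25-0.4 kg. Body 76 (x) x 110 (y) x 45 mm; origin: centre of underside, z up. Flat uprights at y=+-50 carry a flat crossbar along y, 16 wide, 8 thick, underside at z=130. On its middle a wooden grip 20 x 20 mm, z=138 to 182: hold it here, from above. Crossbar starts resting across the start hook's arm, basket underside 45 mm above table
- start_stand: steel hook stand where the basket starts; fixed. Foot: dark 160 x 120 mm plate, 8 thick. Origin on the table under the hook's seat, z up. Post 14 x 24 mm at x=+69. From its top a flat level arm 32 wide (y), 6 thick, top at z=175, runs towards -x (open end, roughly facing the robot) to an upturned lip at x=-30 to -36, lip top z=189: lift the crossbar over it
- drip_stand: stand to hang the basket on: same post, arm, lip, sizes, origin and axes as start_stand, but its foot is a round white dish 180 mm across, rim 14 mm high, centred on the origin. Arm top 175, lip top 189 mm above the table; hook opens towards own -x
- spare_stand: empty spare stand, not to be used, fixed: the same as start_stand in every size, with the same dark rectangular foot. Arm top 175, lip top 189 mm above the table
Mind the look-alikes: they are no part of the job. Leave any orange or purple look-alike of the start_stand alone. Of the things that look like the drip_stand, take the one that is farthest to the robot's left at the start.

How it is judged:
By the outcome, as a careful person would: the job done as asked, in the order asked, and still so for the second after the job is handed in, with the robot touching nothing.
It also fails if it takes over 48 s, if anything falls off the work surface, if the arm or the gripper's body presses on something with over 40 N, if the wrist force passes 120 N, or if a joint passes its speed limit or range.

## Working session

There is one attempt and no reset: what is moved stays moved. The work goes in short steps, Python scripts to look and compute and a tool call to move; the robot and the scene stay as the last step left them, time stands still between calls to the robot, and variables do not carry over. Pictures are saved under pics/ and viewed, at most 10 in all, crops included, and the job is handed in when it is done.

Besides the shell and the picture viewer there is one more tool, called as a command line: name --argument value ..., lists and objects as JSON in quotes. arm_command: Moves the arm, as the interface text tells. Its arguments: {"type":"object","properties":{"rows":{"type":"array"},"squeeze":{"type":"number"}},"required":["rows"]}

```bash
mkdir -p pics; python3 - <<'E'
from workcell import env
import cv2,numpy as np,pickle
s=env.state();print(s['ee_pos'],s['ee_rot'],s['time_s'],s['gripper_width'])
for n in ('scene','top'):
    f=env.grab_frame(n);cv2.imwrite(f'pics/{n}0.png',f['img']);pickle.dump(f,open(f'{n}0.pkl','wb'))
    print(n,f['fov_y'],f['cx'],f['cy'],np.round(f['R'],3).tolist(),f['t'])
E
```

```text
[ 235.20837408 -524.14234003  213.14255375] [-1.79900334e+02 -1.43071517e-03  2.41681902e+01] 0.0 91.26724799458188
scene 56.77058951579654 283.9160108103936 210.37973768102742 [[-0.479, 0.878, 0.006], [0.66, 0.365, -0.657], [-0.579, -0.31, -0.754]] [ 339.23720208 -240.13683117 1409.49401309]
top 45.86997288930631 280.081572769452 213.45965786493653 [[0.03, -1.0, 0.002], [-0.995, -0.03, -0.092], [0.092, 0.001, -0.996]] [-121.593442    469.86260635 1450.04287186]
```

View pics/top0.png

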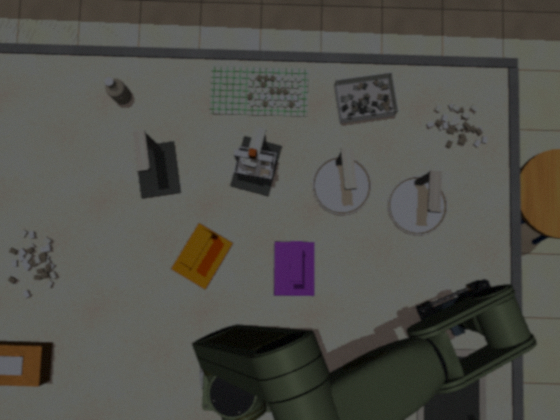

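View pics/scene0.png

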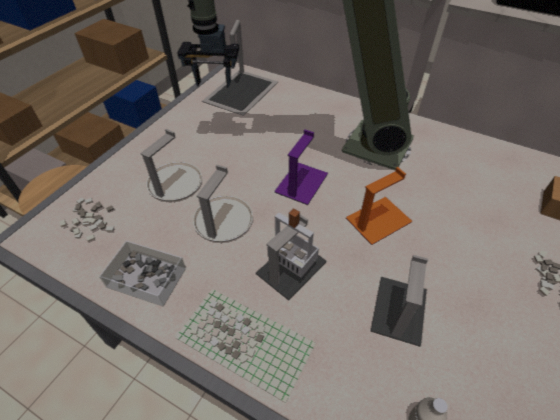

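Candidates: white dishes at top px (342,185) and (417,205). The robot's left is +y, which is image-left here, so (342,185) is the target. The basket is at (256,165) with an orange-wood grip at (252,153). The other stands are dark ones at (157,165) and (450,395, under the arm), an orange one at (203,255) and a purple one at (294,268). I'll measure with depth and enlarge a crop.

```bash
cat > h.py <<'E'
import numpy as np,cv2
def cloud(f,R=None,t=None):
    h,w=f['z_map'].shape; fl=h/2/np.tan(np.radians(f['fov_y']/2))
    u,v=np.meshgrid(np.arange(w),np.arange(h)); z=f['z_map'].astype(float)
    c=np.stack([(u-f['cx'])/fl*z,(v-f['cy'])/fl*z,z],-1)
    if R is None: R,t=f['R'],f['t']
    return (c-t)@R   # R^T (c-t)
def rect(p):
    r=cv2.minAreaRect(p[:,:2].astype(np.float32)); return np.round(r[0],1),np.round(r[1],1),round(r[2],1)
E
python3 - <<'E'
import pickle
from h import *
for n in ('top','scene'):
    f=pickle.load(open(n+'0.pkl','rb'));P=cloud(f)
    for lo,hi in ((163,184),(184,230)):
        m=((P[...,2]>lo)&(P[...,2]<hi)&(f['z_map']>0)&(P[...,0]>250)).astype(np.uint8)
        k,l,s,c=cv2.connectedComponentsWithStats(m)
        for i in range(1,k):
            if s[i,4]>8:
                p=P[l==i];print(n,lo,c[i].round(),s[i,4],'z',np.median(p[:,2]).round(1),'med',np.median(p,0).round(0),rect(p))
    if n=='top':
        hsv=cv2.cvtColor(f['img'],cv2.COLOR_BGR2HSV)
        c=f['img'][130:250,220:460];cv2.imwrite('pics/crop0.png',cv2.resize(c,None,fx=3.3,fy=3.3,interpolation=cv2.INTER_CUBIC))
        # dishes: rim points
        m=((P[...,2]>9)&(P[...,2]<22)&(f['z_map']>0)).astype(np.uint8)
        k,l,s,c=cv2.connectedComponentsWithStats(m)
        for i in range(1,k):
            if s[i,4]>60:
                p=P[l==i];print('rim',c[i].round(),s[i,4],np.round(cv2.minEnclosingCircle(p[:,:2].astype(np.float32))[0]),rect(p))
E
```

```text
top 163 [256. 146.] 489 z 175.7 med [639. -39. 176.] (array([630.8, -46. ]), array([ 97. , 109.8]), 53.6)
top 163 [142. 150.] 486 z 174.3 med [619. 270. 174.] (array([617.5, 270.2]), array([113.3,  33.3]), 10.1)
top 163 [348. 167.] 474 z 174.7 med [ 589. -286.  175.] (array([ 586. , -288.2]), array([112.3,  33.3]), 6.4)
top 163 [250. 166.] 13 z 176.3 med [584. -23. 176.] (array([584.2, -22.2]), array([30.8,  2.9]), 75.9)
top 163 [435. 190.] 489 z 174.4 med [ 535. -519.  174.] (array([ 532.5, -519.2]), array([ 34.4, 111.1]), 87.0)
top 163 [197. 248.] 509 z 174.4 med [361. 110. 174.] (array([359.2, 111.6]), array([ 33. , 112.5]), 61.0)
top 163 [296. 261.] 490 z 174.2 med [ 335. -154.  174.] (array([ 332.1, -153.6]), array([110.7,  31.5]), 1.3)
top 184 [252. 153.] 97 z 223.3 med [610. -31. 223.] (array([612.7, -26. ]), array([36.7, 20.6]), 80.5)
top 184 [263. 157.] 13 z 185.9 med [610. -57. 186.] (array([606.7, -59.5]), array([19.8, 13. ]), 73.1)
top 184 [250. 165.] 28 z 188.7 med [586. -23. 189.] (array([585.9, -22.9]), array([31.2,  6.1]), 76.6)
top 184 [142. 169.] 27 z 188.2 med [565
[... 2348 characters left out ...]
.] (array([ 263.2, -563.1]), array([ 9.3, 24.2]), 88.2)
scene 184 [169. 131.] 20 z 187.7 med [ 478. -517.  188.] (array([ 478.7, -515.6]), array([29.6,  8.4]), 88.4)
scene 184 [308. 132.] 27 z 186.9 med [ 279. -153.  187.] (array([ 278.9, -153.9]), array([31.5, 11. ]), 87.0)
scene 184 [221. 167.] 31 z 186.9 med [ 534. -292.  187.] (array([ 532.5, -292.4]), array([10.1, 30.3]), 0.2)
scene 184 [400. 171.] 30 z 187.7 med [313. 139. 188.] (array([312.5, 137.4]), array([31.7,  9. ]), 64.9)
scene 184 [295. 218.] 203 z 210.4 med [616. -25. 210.] (array([601.4, -25.1]), array([23. , 45.2]), 65.3)
scene 184 [419. 258.] 51 z 187.0 med [564. 261. 187.] (array([563.5, 261.8]), array([ 8.4, 32.1]), 12.0)
```

View pics/crop0.png

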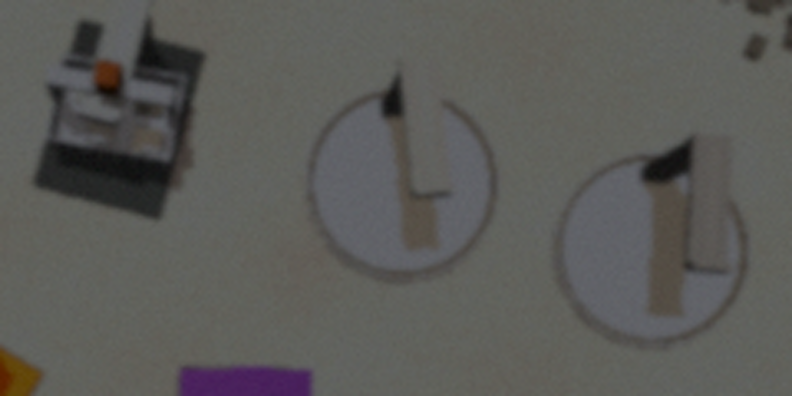

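The crop shows two white-dish stands at crop px (400,185) and (650,250), and the left one is the target. The basket hangs on the dark-footed stand at crop (110,120). From the depth data, the target seat is about (566,-289.5), yaw 7°, and the start seat about (618,-30), yaw -13.4°. I'll go above the basket and look.

arm_command --rows '[{"delta_pos":[0,0,-40],"roll":0,"jaw":100},{"delta_pos":[0,0,-80],"roll":0,"jaw":100},{"delta_pos":[0,0,-120],"roll":0,"jaw":100},{"delta_pos":[30,-17,-140],"roll":0.5,"jaw":100},{"delta_pos":[60,-34,-140],"roll":1,"jaw":100},{"delta_pos":[95,-53,-140],"roll":1.5,"jaw":100},{"delta_pos":[130,-73,-140],"roll":2,"jaw":100},{"delta_pos":[165,-93,-140],"roll":2.5,"jaw":100},{"delta_pos":[200,-112,-140],"roll":3,"jaw":100},{"delta_pos":[235,-132,-140],"roll":3.5,"jaw":100},{"delta_pos":[270,-152,-140],"roll":4,"jaw":100},{"delta_pos":[305,-171,-140],"roll":4.5,"jaw":100},{"delta_pos":[340,-191,-140],"roll":5,"jaw":100},{"delta_pos":[375,-211,-140],"roll":5.5,"jaw":100},{"delta_pos":[410,-231,-140],"roll":6,"jaw":100},{"delta_pos":[445,-250,-140],"roll":6.5,"jaw":100},{"delta_pos":[480,-270,-140],"roll":7,"jaw":100},{"delta_pos":[510,-287,-140],"roll":7.5,"jaw":100},{"delta_pos":[535,-301,-140],"roll":7.5,"jaw":100},{"delta_pos":[535,-301,-140],"roll":7.5,"jaw":100}]' --squeeze 30

```text
time_s: 1.77
ee_pos: [602.7, -26.4, 352.0]
ee_rot: [-179.9, 0.1, -13.0]
force: [-0.1, -0.9, -0.9]
gripper_width: 91.5
gripper_force: 0.0
```

```bash
cat >> h.py <<'E'
def wrist(env):
    from scipy.spatial.transform import Rotation as Ro
    s=env.state(); f=env.grab_frame('wrist')
    M=np.eye(4); M[:3,:3]=Ro.from_euler('xyz',s['ee_rot'],degrees=True).as_matrix(); M[:3,3]=s['ee_pos']
    C=M@f['T_tool_cam']; return s,f,cloud(f,C[:3,:3].T,-C[:3,:3].T@C[:3,3])
E
python3 - <<'E'
from workcell import env
from h import *
s,f,P=wrist(env);print(s['time_s'],s['ee_pos'].round(1),s['ee_rot'].round(2),s['qpos'],s['force'])
cv2.imwrite('pics/w1.png',f['img']);np.save('w1.npy',P)
for lo,hi in ((178,187),(187,192),(170,178),(215,235)):
    m=((P[...,2]>lo)&(P[...,2]<hi)&(f['z_map']>0)).astype(np.uint8)
    k,l,st,c=cv2.connectedComponentsWithStats(m)
    for i in range(1,k):
        if st[i,4]>100: p=P[l==i];print(lo,c[i].round(),st[i,4],np.median(p,0).round(1),rect(p))
E
```

```text
1.7667 [602.7 -26.4 352. ] [-1.7987e+02  1.0000e-01 -1.3030e+01] [-3.68129554 18.32360776 70.19391099  0.14088096 91.55885455 99.35131072] [-0.06387957 -0.89332809 -0.90868103]
178 [312. 179.] 542 [606.4 -62.  182.5] (array([605.9, -61.6]), array([41.5, 16.6]), 81.8)
178 [256. 184.] 528 [6.157e+02 6.000e-01 1.825e+02] (array([6.154e+02, 3.000e-01]), array([41.1, 16.2]), 81.7)
178 [523. 196.] 136 [ 534.4 -290.   182.6] (array([ 534.5, -292.4]), array([ 6.5, 33.1]), 17.0)
187 [529. 198.] 170 [ 532.  -292.8  188.6] (array([ 532. , -293.1]), array([ 6.9, 32.6]), 5.8)
187 [282. 206.] 168 [584.8 -22.2 188.4] (array([584.8, -22.3]), array([31.7,  6.4]), 76.8)
170 [512. 148.] 3079 [ 589.9 -285.6  174.5] (array([ 584.2, -287.3]), array([113.1,  33.7]), 6.3)
170 [282. 139.] 1977 [656.8 -39.  174.5] (array([653.8, -39.1]), array([36.3, 74.9]), 77.3)
170 [ 31. 217.] 1796 [636.2 271.4 174.3] (array([630.3, 272.9]), array([83.3, 34.4]), 10.0)
170 [277. 197.] 109 [592.8 -14.3 174.7] (array([593.8, -24.3]), array([30.4, 13.7]), 76.3)
215 [284. 189.] 428 [611.9 -31.1 226.1] (array([610.8, -30.9]), array([20., 20.]), 81.5)
```

View pics/w1.png

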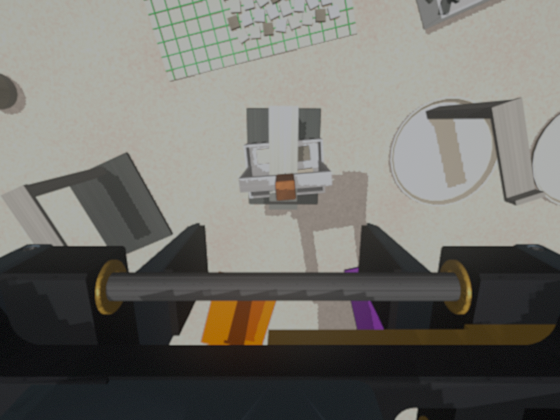

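The wrist view shows the basket with its grip at px (284,189), the crossbar running left-right and the target dish stand at (445,150)/(515,150). The grip is at (610.8,-30.9) with yaw -8.4°. I'll align and descend over it.

arm_command --rows '[{"delta_pos":[8.9,2.6,0],"roll":-0.92,"jaw":100},{"delta_pos":[8.9,2.6,20],"roll":-0.92,"jaw":100},{"delta_pos":[8.9,2.6,45],"roll":-0.92,"jaw":100},{"delta_pos":[8.9,2.6,70],"roll":-0.92,"jaw":100},{"delta_pos":[8.9,2.6,90],"roll":-0.92,"jaw":100},{"delta_pos":[8.9,2.6,105],"roll":-0.92,"jaw":100},{"delta_pos":[8.9,2.6,120],"roll":-0.92,"jaw":100},{"delta_pos":[8.9,2.6,130],"roll":-0.92,"jaw":100},{"delta_pos":[8.9,2.6,140],"roll":-0.92,"jaw":100},{"delta_pos":[8.9,2.6,150],"roll":-0.92,"jaw":100},{"delta_pos":[8.9,2.6,157],"roll":-0.92,"jaw":100},{"delta_pos":[8.9,2.6,161],"roll":-0.92,"jaw":100},{"delta_pos":[8.9,2.6,161],"roll":-0.92,"jaw":100},{"delta_pos":[8.9,2.6,161],"roll":-0.92,"jaw":100}]'

```text
time_s: 2.98
ee_pos: [608.6, -35.6, 193.2]
ee_rot: [180.0, -0.0, -8.7]
force: [-0.1, 0.4, 0.8]
gripper_width: 91.4
gripper_force: 0.0
```

```bash
python3 - <<'E'
from workcell import env
from h import *
s,f,P=wrist(env);print(s['time_s'],s['ee_pos'].round(1),s['ee_rot'].round(2),s['force'])
for lo,hi in ((179,187),(215,235)):
    m=((P[...,2]>lo)&(P[...,2]<hi)&(f['z_map']>0)).astype(np.uint8)
    k,l,st,c=cv2.connectedComponentsWithStats(m)
    for i in range(1,k):
        p=P[l==i]
        if st[i,4]>150 and abs(np.median(p,0)[1]+31)<80: print(lo,c[i].round(),st[i,4],np.median(p,0).round(1),rect(p))
E
```

```text
2.9833 [608.6 -35.6 193.2] [ 1.80e+02 -3.00e-02 -8.73e+00] [-0.12072558  0.37818052  0.76291942]
179 [230. 241.] 1269 [615.7  -4.2 182.4] (array([614.7,  -7.4]), array([38. , 17.7]), 84.7)
179 [323. 241.] 1667 [606.9 -62.  182.4] (array([607.1, -60.2]), array([45.5, 17.7]), 80.5)
215 [183. 252.] 713 [631.6   8.  225.5] (array([626. ,   8.6]), array([22. ,  9.4]), 22.0)
215 [382. 252.] 705 [617.2 -85.1 225.4] (array([611.5, -84.9]), array([ 9.3, 22.2]), 51.7)
215 [271. 260.] 906 [618.9 -32.3 225.7] (array([617.1, -32. ]), array([19.6,  8.7]), 81.5)
```

arm_command --rows '[{"delta_pos":[1.7,-4.3,0],"roll":0,"jaw":100},{"delta_pos":[1.7,-4.3,2],"roll":0,"jaw":100},{"delta_pos":[1.7,-4.3,4],"roll":0,"jaw":100},{"delta_pos":[1.7,-4.3,4],"roll":0,"jaw":100},{"delta_pos":[1.7,-4.3,4],"roll":0,"jaw":60},{"delta_pos":[1.7,-4.3,4],"roll":0,"jaw":40},{"delta_pos":[1.7,-4.3,4],"roll":0,"jaw":28},{"delta_pos":[1.7,-4.3,4],"roll":0,"jaw":24},{"delta_pos":[1.7,-4.3,4],"roll":0,"jaw":20},{"delta_pos":[1.7,-4.3,4],"roll":0,"jaw":10},{"delta_pos":[1.7,-4.3,4],"roll":0,"jaw":0},{"delta_pos":[1.7,-4.3,4],"roll":0,"jaw":0},{"delta_pos":[1.7,-4.3,4],"roll":0,"jaw":0},{"delta_pos":[1.7,-4.3,4],"roll":0,"jaw":0},{"delta_pos":[1.7,-4.3,4],"roll":0,"jaw":0}]' --squeeze 40

```text
time_s: 4.28
ee_pos: [610.8, -31.3, 189.0]
ee_rot: [-180.0, -0.0, -8.7]
force: [0.3, 2.6, 1.4]
gripper_width: 21.0
gripper_force: 1.1
```

arm_command --rows '[{"delta_pos":[0,0,0],"roll":0,"jaw":0},{"delta_pos":[0,0,0],"roll":0,"jaw":0},{"delta_pos":[0,0,0],"roll":0,"jaw":0},{"delta_pos":[0,0,0],"roll":0,"jaw":0}]'

```text
time_s: 4.62
ee_pos: [610.8, -31.3, 189.0]
ee_rot: [-180.0, -0.0, -8.7]
force: [0.2, 1.1, 0.8]
gripper_width: 19.8
gripper_force: 40.0
```

arm_command --rows '[{"delta_pos":[0,0,-1],"roll":0,"jaw":0},{"delta_pos":[0,0,-3],"roll":0,"jaw":0},{"delta_pos":[0,0,-6],"roll":0,"jaw":0},{"delta_pos":[0,0,-10],"roll":0,"jaw":0},{"delta_pos":[0,0,-14],"roll":0,"jaw":0},{"delta_pos":[0,0,-18],"roll":0,"jaw":0},{"delta_pos":[0,0,-22],"roll":0,"jaw":0},{"delta_pos":[0,0,-26],"roll":0,"jaw":0},{"delta_pos":[0,0,-30],"roll":0,"jaw":0},{"delta_pos":[0,0,-33],"roll":0,"jaw":0},{"delta_pos":[0,0,-35],"roll":0,"jaw":0},{"delta_pos":[0,0,-36],"roll":0,"jaw":0},{"delta_pos":[0,0,-36],"roll":0,"jaw":0},{"delta_pos":[0,0,-36],"roll":0,"jaw":0},{"delta_pos":[0,0,-36],"roll":0,"jaw":0},{"delta_pos":[0,0,-36],"roll":0,"jaw":0}]'

```text
time_s: 5.95
ee_pos: [610.6, -31.5, 224.7]
ee_rot: [180.0, 0.0, -8.7]
force: [-0.7, 0.2, -3.8]
gripper_width: 19.7
gripper_force: 40.0
```

```bash
python3 - <<'E'
from workcell import env
from h import *
s=env.state();print(s['torque'],s['force'])
f=env.grab_frame('scene');c=f['img'][150:330,180:420];cv2.imwrite('pics/s2.png',cv2.resize(c,None,fx=3,fy=3,interpolation=cv2.INTER_CUBIC))
E
```

```text
[ 0.05515545  0.03443868 -0.02063511] [-0.67774295  0.16028177 -3.79992905]
```

View pics/s2.png

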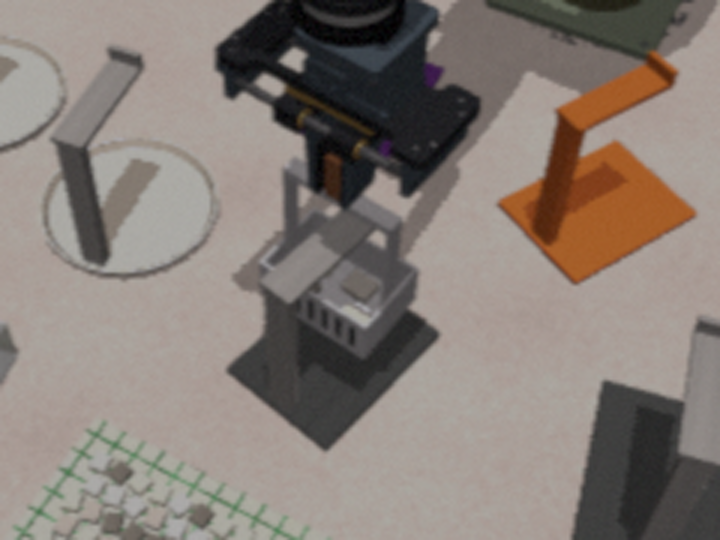

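The basket is held by its grip at crop (333,175). It is level and free of the hook, with the crossbar above the lip. Next I'll retract along the hook's -x.

arm_command --rows '[{"delta_pos":[-2,-0.2,-36],"roll":0,"jaw":0},{"delta_pos":[-6,-0.5,-36],"roll":0,"jaw":0},{"delta_pos":[-12,-1,-36],"roll":0,"jaw":0},{"delta_pos":[-20,-1.6,-36],"roll":0,"jaw":0},{"delta_pos":[-29,-2.4,-36],"roll":0,"jaw":0},{"delta_pos":[-38,-3.1,-36],"roll":0,"jaw":0},{"delta_pos":[-47,-3.9,-36],"roll":0,"jaw":0},{"delta_pos":[-56,-4.6,-36],"roll":0,"jaw":0},{"delta_pos":[-65,-5.3,-36],"roll":0,"jaw":0},{"delta_pos":[-74,-6,-36],"roll":0,"jaw":0},{"delta_pos":[-82,-6.7,-36],"roll":0,"jaw":0},{"delta_pos":[-89,-7.3,-36],"roll":0,"jaw":0},{"delta_pos":[-95,-7.8,-36],"roll":0,"jaw":0},{"delta_pos":[-99,-8.1,-36],"roll":0,"jaw":0},{"delta_pos":[-102,-8.4,-36],"roll":0,"jaw":0},{"delta_pos":[-104,-8.5,-36],"roll":0,"jaw":0},{"delta_pos":[-105,-8.6,-36],"roll":0,"jaw":0},{"delta_pos":[-105,-8.6,-36],"roll":0,"jaw":0}]'

```text
time_s: 7.5
ee_pos: [508.2, -7.1, 260.9]
ee_rot: [180.0, -0.0, -8.7]
force: [-0.0, -0.5, -3.9]
gripper_width: 19.7
gripper_force: 40.0
```

I repeated the lift offset by mistake, so the basket went 36 mm higher than planned during the retract. I'll check that it is still level and look at the target.

```bash
python3 - <<'E'
from workcell import env
from h import *
import pickle
f=env.grab_frame('scene');c=f['img'][110:310,150:420];cv2.imwrite('pics/s3.png',cv2.resize(c,None,fx=2.9,fy=2.9,interpolation=cv2.INTER_CUBIC))
P0=cloud(pickle.load(open('scene0.pkl','rb')));P=cloud(f)
# crossbar level: points at z 245-262 near tool
m=(f['z_map']>0)&(abs(P[...,0]-508)<30)&(abs(P[...,1]+7)<60)&(abs(P[...,2]-254)<8)
p=P[m];u=p[:,1]+7;print(m.sum())
for lo,hi in((-60,-20),(20,60)):
    q=p[(u>lo)&(u<hi)];print(len(q),np.percentile(q[:,2],90) if len(q) else 0,rect(q) if len(q) else 0)
# start stand arm moved?
for a in (P0,P):
    m=(abs(a[...,2]-174)<4)&(abs(a[...,0]-655)<30)&(abs(a[...,1]+39)<40);print(rect(a[m]))
s,f,P=wrist(env);print(s['ee_pos'].round(1),s['ee_rot'].round(2),s['torque'])
for lo,hi in ((183,193),(168,179)):
    m=((P[...,2]>lo)&(P[...,2]<hi)&(f['z_map']>0)).astype(np.uint8)
    k,l,st,c=cv2.connectedComponentsWithStats(m)
    for i in range(1,k):
        if st[i,4]>80: p=P[l==i];print(lo,c[i].round(),st[i,4],np.median(p,0).round(1),rect(p))
E
```

```text
216
64 254.83776563566784 (array([503.4, -43.2]), array([31.8, 17.4]), 79.9)
99 255.1551826022752 (array([514.2,  29.1]), array([31.8, 19.5]), 87.7)
(array([655.5, -38.4]), array([33.4, 65.6]), 75.7)
(array([655.2, -37.8]), array([33.3, 65.6]), 78.1)
[508.4  -7.2 260.9] [ 1.7999e+02 -1.0000e-02 -8.7300e+00] [0.07462299 0.02625259 0.06077527]
183 [286. 117.] 348 [584.7 -22.2 188.4] (array([584.7, -22.4]), array([32.,  6.]), 76.7)
183 [458. 411.] 152 [ 278.2 -149.9  188.5] (array([ 278.6, -153.4]), array([30.2,  8.7]), 87.3)
168 [291.  55.] 4756 [629.4 -32.9 174.5] (array([627.5, -32.6]), array([32.1, 81.4]), 76.7)
168 [451. 325.] 1424 [ 369.7 -151.9  174.4] (array([ 366.6, -152.3]), array([43.7, 32.9]), 0.3)
```

View pics/s3.png

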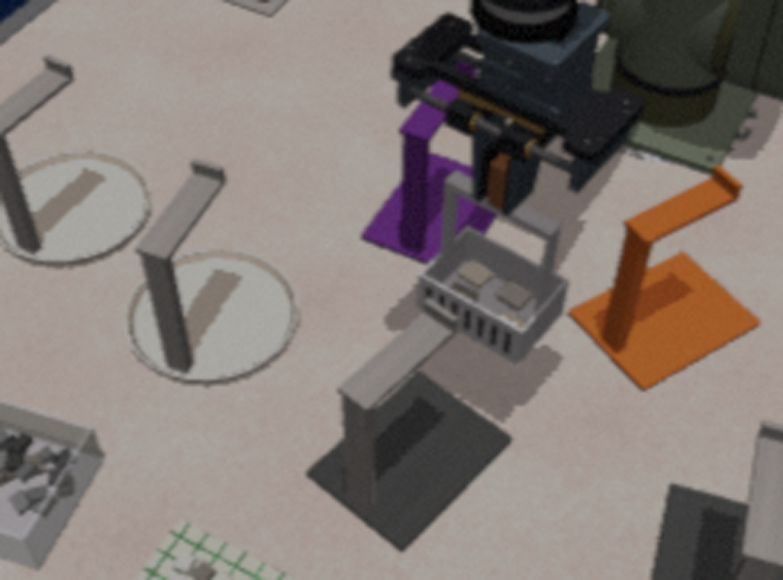

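The basket is level (the crossbar ends agree to 0.3 mm) and clear of the start stand. Next I'll carry it to the pre-insertion point in front of the dish hook.

arm_command --rows '[{"delta_pos":[0,2,0],"roll":0,"jaw":0},{"delta_pos":[0,7,0],"roll":-0.1,"jaw":0},{"delta_pos":[0,15,0],"roll":-0.2,"jaw":0},{"delta_pos":[0,27,0],"roll":-0.3,"jaw":0},{"delta_pos":[-0.3,43,0],"roll":-0.5,"jaw":0},{"delta_pos":[-0.4,62,0],"roll":-0.7,"jaw":0},{"delta_pos":[-0.6,83,0],"roll":-0.9,"jaw":0},{"delta_pos":[-0.7,105,0],"roll":-1.1,"jaw":0},{"delta_pos":[-0.9,127,0],"roll":-1.3,"jaw":0},{"delta_pos":[-1.1,149,0],"roll":-1.5,"jaw":0},{"delta_pos":[-1.2,171,0],"roll":-1.75,"jaw":0},{"delta_pos":[-1.4,193,0],"roll":-2,"jaw":0},{"delta_pos":[-1.5,215,0],"roll":-2.2,"jaw":0},{"delta_pos":[-1.7,236,0],"roll":-2.4,"jaw":0},{"delta_pos":[-1.8,255,0],"roll":-2.6,"jaw":0},{"delta_pos":[-1.9,271,0],"roll":-2.8,"jaw":0},{"delta_pos":[-2,283,0],"roll":-2.9,"jaw":0},{"delta_pos":[-2.1,291,0],"roll":-3,"jaw":0},{"delta_pos":[-2.1,296,0],"roll":-3.04,"jaw":0},{"delta_pos":[-2.1,298,0],"roll":-3.04,"jaw":0}]'

```text
time_s: 9.27
ee_pos: [460.6, -302.1, 260.8]
ee_rot: [180.0, 0.0, 6.4]
force: [0.2, -0.2, -3.4]
gripper_width: 19.9
gripper_force: 40.0
```

arm_command --rows '[{"delta_pos":[0,0,3],"roll":0,"jaw":0},{"delta_pos":[0,0,8],"roll":0,"jaw":0},{"delta_pos":[0,0,15],"roll":0,"jaw":0},{"delta_pos":[0,0,22],"roll":0,"jaw":0},{"delta_pos":[0,0,29],"roll":0,"jaw":0},{"delta_pos":[0,0,34],"roll":0,"jaw":0},{"delta_pos":[0,0,36],"roll":0,"jaw":0},{"delta_pos":[0,0,36],"roll":0,"jaw":0},{"delta_pos":[0,0,36],"roll":0,"jaw":0},{"delta_pos":[0,0,36],"roll":0,"jaw":0}]'

```text
time_s: 10.1
ee_pos: [461.2, -301.5, 225.3]
ee_rot: [180.0, -0.0, 6.5]
force: [-0.1, 0.0, -3.2]
gripper_width: 19.8
gripper_force: 40.0
```

```bash
python3 - <<'E'
from workcell import env
from h import *
s,f,P=wrist(env);print(s['time_s'],s['ee_pos'].round(1),s['ee_rot'].round(2),s['force'],s['gripper_width'])
for lo,hi in ((183,195),(168,179),(208,224)):
    m=((P[...,2]>lo)&(P[...,2]<hi)&(f['z_map']>0)).astype(np.uint8)
    k,l,st,c=cv2.connectedComponentsWithStats(m)
    for i in range(1,k):
        if st[i,4]>80: p=P[l==i];print(lo,c[i].round(),st[i,4],np.median(p,0).round(1),rect(p))
E
```

```text
10.1 [ 461.2 -301.5  225.3] [ 1.7996e+02 -4.0000e-02  6.4700e+00] [-0.12730525  0.02422133 -3.15306864] 19.754697759789437
183 [281. 127.] 487 [ 532.  -293.6  188.4] (array([ 531.9, -293.6]), array([ 5.8, 31.5]), 6.5)
168 [281.  60.] 5904 [ 574.4 -288.9  174.5] (array([ 572.2, -289.1]), array([74.1, 32.1]), 6.5)
168 [551. 212.] 725 [ 491.  -502.1  173.7] (array([ 497.4, -506.1]), array([12.5, 45.3]), 88.8)
168 [ 92. 322.] 1842 [ 357.2 -154.9  174.3] (array([ 355.1, -153.6]), array([47.1, 33.4]), 2.3)
208 [220. 238.] 680 [ 462.7 -263.8  218.5] (array([ 461.4, -264.7]), array([ 7.7, 29.3]), 5.8)
208 [345. 238.] 676 [ 471.3 -340.2  218.5] (array([ 469.8, -339.3]), array([ 7.8, 29.3]), 5.9)
208 [282. 233.] 155 [ 469.7 -301.4  218.1] (array([ 469.6, -301.6]), array([ 3.1, 21. ]), 6.0)
```

Aligned within 1 mm and 0.1°. Next I'll insert 103 mm along tool x at constant height.

arm_command --rows '[{"delta_pos":[2,0,0],"roll":0,"jaw":0},{"delta_pos":[6,0,0],"roll":0,"jaw":0},{"delta_pos":[12,0,0],"roll":0,"jaw":0},{"delta_pos":[19,0,0],"roll":0,"jaw":0},{"delta_pos":[27,0,0],"roll":0,"jaw":0},{"delta_pos":[35,0,0],"roll":0,"jaw":0},{"delta_pos":[43,0,0],"roll":0,"jaw":0},{"delta_pos":[51,0,0],"roll":0,"jaw":0},{"delta_pos":[59,0,0],"roll":0,"jaw":0},{"delta_pos":[67,0,0],"roll":0,"jaw":0},{"delta_pos":[75,0,0],"roll":0,"jaw":0},{"delta_pos":[83,0,0],"roll":0,"jaw":0},{"delta_pos":[90,0,0],"roll":0,"jaw":0},{"delta_pos":[96,0,0],"roll":0,"jaw":0},{"delta_pos":[100,0,0],"roll":0,"jaw":0},{"delta_pos":[102,0,0],"roll":0,"jaw":0},{"delta_pos":[103,0,0],"roll":0,"jaw":0},{"delta_pos":[103,0,0],"roll":0,"jaw":0},{"delta_pos":[103,0,0],"roll":0,"jaw":0}]'

```text
time_s: 11.73
ee_pos: [562.9, -289.8, 225.0]
ee_rot: [180.0, 0.0, 6.5]
force: [-0.6, -0.2, -2.5]
gripper_width: 19.7
gripper_force: 40.0
```

arm_command --rows '[{"delta_pos":[0,0,2],"roll":0,"jaw":0},{"delta_pos":[0,0,6],"roll":0,"jaw":0},{"delta_pos":[0,0,10],"roll":0,"jaw":0},{"delta_pos":[0,0,14],"roll":0,"jaw":0},{"delta_pos":[0,0,18],"roll":0,"jaw":0},{"delta_pos":[0,0,22],"roll":0,"jaw":0},{"delta_pos":[0,0,25],"roll":0,"jaw":0},{"delta_pos":[0,0,28],"roll":0,"jaw":0},{"delta_pos":[0,0,30],"roll":0,"jaw":0},{"delta_pos":[0,0,31.5],"roll":0,"jaw":0},{"delta_pos":[0,0,32.5],"roll":0,"jaw":0},{"delta_pos":[0,0,33],"roll":0,"jaw":0},{"delta_pos":[0,0,33],"roll":0,"jaw":0},{"delta_pos":[0,0,33],"roll":0,"jaw":0}]'

```text
time_s: 12.9
ee_pos: [563.3, -289.8, 192.1]
ee_rot: [180.0, -0.0, 6.5]
force: [0.7, -0.2, -2.5]
gripper_width: 19.9
gripper_force: 40.0
```

Still hanging (about 3 mm to go). I'll creep down until the force rises.

arm_command --rows '[{"delta_pos":[0,0,0.5],"roll":0,"jaw":0},{"delta_pos":[0,0,1],"roll":0,"jaw":0},{"delta_pos":[0,0,1.5],"roll":0,"jaw":0},{"delta_pos":[0,0,2],"roll":0,"jaw":0},{"delta_pos":[0,0,2.4],"roll":0,"jaw":0},{"delta_pos":[0,0,2.4],"roll":0,"jaw":0},{"delta_pos":[0,0,2.4],"roll":0,"jaw":0},{"delta_pos":[0,0,2.4],"roll":0,"jaw":0}]'

```text
time_s: 13.57
ee_pos: [563.3, -289.7, 189.6]
ee_rot: [180.0, -0.0, 6.5]
force: [0.3, 0.0, -3.4]
gripper_width: 20.0
gripper_force: 40.0
```

arm_command --rows '[{"delta_pos":[0,0,0.3],"roll":0,"jaw":0},{"delta_pos":[0,0,0.6],"roll":0,"jaw":0},{"delta_pos":[0,0,0.8],"roll":0,"jaw":0},{"delta_pos":[0,0,0.8],"roll":0,"jaw":0},{"delta_pos":[0,0,0.8],"roll":0,"jaw":0}]'

```text
time_s: 13.98
ee_pos: [563.3, -289.8, 189.0]
ee_rot: [180.0, -0.0, 6.5]
force: [-0.2, -0.7, -1.5]
gripper_width: 19.8
gripper_force: 40.0
```

arm_command --rows '[{"delta_pos":[0,0,0.2],"roll":0,"jaw":0},{"delta_pos":[0,0,0.4],"roll":0,"jaw":0},{"delta_pos":[0,0,0.4],"roll":0,"jaw":0},{"delta_pos":[0,0,0.4],"roll":0,"jaw":0}]'

```text
time_s: 14.32
ee_pos: [563.3, -289.8, 189.0]
ee_rot: [180.0, -0.0, 6.5]
force: [-1.4, 1.1, 3.0]
gripper_width: 19.7
gripper_force: 40.0
```

The force has gone positive and z has stopped dropping, so the crossbar is seated. I'll ease the grip and open slowly.

arm_command --rows '[{"delta_pos":[0,0,0],"roll":0,"jaw":0},{"delta_pos":[0,0,0],"roll":0,"jaw":0},{"delta_pos":[0,0,0],"roll":0,"jaw":0},{"delta_pos":[0,0,0],"roll":0,"jaw":0}]' --squeeze 4

```text
time_s: 14.65
ee_pos: [563.5, -289.7, 188.9]
ee_rot: [180.0, -0.1, 6.5]
force: [-2.0, 1.4, 3.9]
gripper_width: 20.0
gripper_force: 4.0
```

arm_command --rows '[{"delta_pos":[0,0,0],"roll":0,"jaw":23},{"delta_pos":[0,0,0],"roll":0,"jaw":24},{"delta_pos":[0,0,0],"roll":0,"jaw":26},{"delta_pos":[0,0,0],"roll":0,"jaw":28},{"delta_pos":[0,0,0],"roll":0,"jaw":32},{"delta_pos":[0,0,0],"roll":0,"jaw":40},{"delta_pos":[0,0,0],"roll":0,"jaw":50},{"delta_pos":[0,0,0],"roll":0,"jaw":60},{"delta_pos":[0,0,0],"roll":0,"jaw":65},{"delta_pos":[0,0,0],"roll":0,"jaw":65},{"delta_pos":[0,0,0],"roll":0,"jaw":65},{"delta_pos":[0,0,0],"roll":0,"jaw":65}]'

```text
time_s: 15.65
ee_pos: [563.2, -289.7, 188.4]
ee_rot: [180.0, -0.0, 6.5]
force: [-0.3, -0.5, -0.5]
gripper_width: 59.3
gripper_force: 0.0
```

Released. Now straight up and then back a little.

arm_command --rows '[{"delta_pos":[0,0,-3],"roll":0,"jaw":65},{"delta_pos":[0,0,-8],"roll":0,"jaw":65},{"delta_pos":[0,0,-16],"roll":0,"jaw":65},{"delta_pos":[0,0,-26],"roll":0,"jaw":65},{"delta_pos":[0,0,-38],"roll":0,"jaw":65},{"delta_pos":[0,0,-52],"roll":0,"jaw":65},{"delta_pos":[0,0,-70],"roll":0,"jaw":65},{"delta_pos":[0,0,-90],"roll":0,"jaw":65},{"delta_pos":[0,0,-110],"roll":0,"jaw":65},{"delta_pos":[-20,0,-130],"roll":0,"jaw":65},{"delta_pos":[-40,0,-140],"roll":0,"jaw":65},{"delta_pos":[-60,0,-140],"roll":0,"jaw":65},{"delta_pos":[-60,0,-140],"roll":0,"jaw":65},{"delta_pos":[-60,0,-140],"roll":0,"jaw":65},{"delta_pos":[-60,0,-140],"roll":0,"jaw":65},{"delta_pos":[-60,0,-140],"roll":0,"jaw":65}]'

```text
time_s: 16.98
ee_pos: [504.3, -296.4, 328.1]
ee_rot: [-180.0, -0.0, 6.5]
force: [0.2, -0.1, 0.6]
gripper_width: 59.3
gripper_force: 0.0
```

```bash
python3 - <<'E'
from workcell import env
from h import *
s,f,P=wrist(env);print(s['time_s'],s['ee_pos'].round(1),s['force'])
for lo,hi in ((178,186),(186,193),(215,235)):
    m=((P[...,2]>lo)&(P[...,2]<hi)&(f['z_map']>0)).astype(np.uint8)
    k,l,st,c=cv2.connectedComponentsWithStats(m)
    for i in range(1,k):
        p=P[l==i]
        if st[i,4]>100 and abs(np.median(p,0)[1]+290)<80: print(lo,st[i,4],np.median(p,0).round(1),rect(p))
f=env.grab_frame('scene');c=f['img'][110:290,110:350];cv2.imwrite('pics/s4.png',cv2.resize(c,None,fx=3,fy=3,interpolation=cv2.INTER_CUBIC))
E
```

```text
16.9833 [ 504.3 -296.4  328.1] [ 0.16564192 -0.10147999  0.60789664]
178 691 [ 559.4 -259.3  182.5] (array([ 559.3, -259.2]), array([15.9, 40.6]), 6.6)
178 680 [ 566.7 -322.5  182.5] (array([ 566.5, -322.2]), array([15.8, 40.5]), 6.5)
186 186 [ 532.3 -293.6  188.4] (array([ 532.3, -293.7]), array([ 5.3, 30.5]), 6.4)
215 540 [ 563.2 -291.   226.3] (array([ 563. , -291.2]), array([19.7, 19.4]), 6.5)
```

View pics/s4.png

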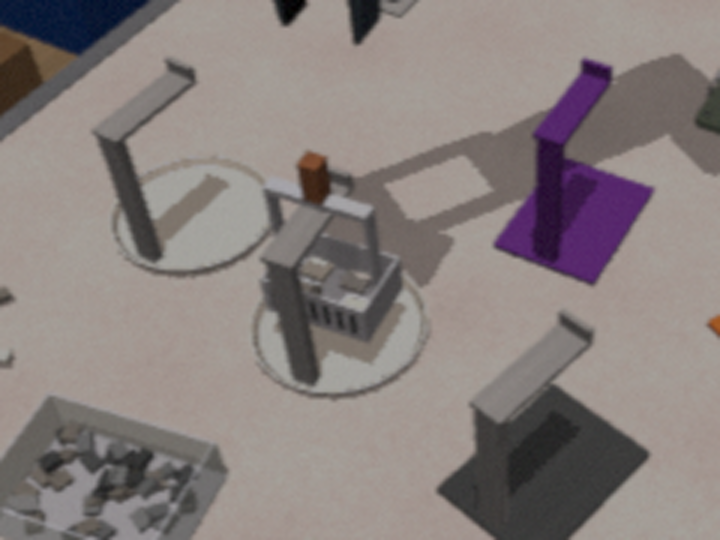

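The basket hangs level on the dish stand, with its grip at crop (313,178) and both crossbar halves at z = 182.5. The gripper is clear, so I'm handing in.

```bash
python3 -c "
from workcell import env
print(env.job_done())"
```

```text
the job is handed in; nothing more can be done
None
```

The basket is hanging still and level on the left-hand white-dish stand, the gripper is clear of it, and the job was handed in at about 17 s; the one slip was a 36 mm extra lift while leaving the start hook, which left the basket level and showed no sign of contact.

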